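# Chock a row of lying tins and start the second layer

## Robot

A 7-joint arm with a two-finger parallel gripper is mounted at the origin on the work surface. World frame = base frame: x ahead of the robot, y to its left, z up, the work surface at z = 0. Lengths are in m, angles in degrees, forces in N, time in s.
With the tool pointing down it reaches from about 0.4 to 0.85 m from the base axis. Payload 10.4 kg.
Tool frame: the origin (TCP) lies between the finger pads; the fingertips stand 22 mm ahead of it and the grasp point (between the pads) lies 3 mm ahead of it; x points along the fingers, y is the direction in which the jaws open and shut, and the axes are right-handed (so a half turn about x gives the same grasp; the last joint's range is limited). The gripper opens to 87 mm and grips with 3 to 60 N. Pads are 19 mm wide; open, the fingers measure 117 mm over their backs; the gripper's body (75 mm by 190 mm) begins 51 mm behind the grasp point.
Start: joints at [71.585, 19.034, -3.707, 83.658, 1.238, 77.344, -5.071], TCP at [0.184, -0.597, 0.245] pointing down, gripper open.
Joint ranges: [-148.97, 148.97], [-28.65, 121.19], [-84.17, 76.75], [9.2, 138.47], [-72.65, 252.65], [3.7, 117.97], [-149.18, 149.18]. Speed limits (degrees/s): [127.2, 127.2, 159.86, 159.86, 180, 180, 180].

## Interface

Orientations are given as [roll, pitch, yaw] about the fixed x, y, z axes, in that order (R = Rz(yaw) Ry(pitch) Rx(roll)).
In Python, from rig import get_state, camera, close_job gives the robot as it stands.
- The arm moves only by the tool play_rows, never from a script. Its argument "targets" is a list of rows, each a list of 7 numbers: the shift along the tool's x, y, z scaled (see below), then the turn, a rotation vector about the tool's x, y, z scaled (see below), then the finger opening in mm, from 0 to 87. A call has 1 to 12 rows; each row is the pose to reach, as a shift and turn from the pose measured when the call began, along the tool's axes at that moment, turning the shorter way round; what a row does not reach only later rows make up. The controller multiplies each number of a shift by 0.15 m and each number of a turn by 180 degrees. A row lasts 1/10 s, in which the tool goes at most 50 mm and 8.59 degrees, less where a joint would pass 70% of its speed; a pose out of reach is approached as far as the arm can. A call with a number of a shift or a turn outside -1 to 1 is refused whole. A call with a gripper value outside its range is refused whole. The fingers move at their own pace and stop on an object; "grip_force" is the grip in N (left out, the last holds). Time passes only in rows, so rows that repeat a pose let the fingers close. It gives the time, the measured TCP pose, the force and the opening at its end, in the units of the state.
- get_state(): the state, without advancing time (a new reading comes with each control period).
- camera(name): name is "scene" or "top"; returns a dict with "frame" (384x512x3 uint8, blue, green, red), "z_map" (384x512 float32, m along the optical axis (not along the pixel's ray), 0 where there is no reading), "camera_matrix" (3x3 intrinsics, pixels), "world_from_camera" (4x4, takes a point from camera to world coordinates). Camera axes: x right, y down, z forward; pixel columns grow to the right and rows downward; lengths in m; the calibration is good to about 2 mm. A picture is of the moment at which its call begins.
- close_job(): hands the job in, once; it reports no verdict.
The state is a dict: "clock": time; "qpos": joint angles; "dq": joint speeds; "effort": joint torques, N m; "position": TCP position; "ee_rot": TCP orientation; "wrist_force": force on the tool from outside, world axes, zero at the start; "ft_torque": the same for the moment, N m; "width": opening from 0.0 (shut) to 1.0 (fully open).
Only numpy, scipy, OpenCV 4.12 (cv2) and the standard library are available. Lean on these libraries where they do the work, as an engineer would, in place of code of your own. Each camera call takes 0.05 s, during which the arm holds its last target. There are 200 camera calls.

## Task

Pick up the yellow chock by its grip and use its long edge, held level and square to the board, to push the three lying tins together into one tight straight row against the orange end stop; set it down flat, press it home firmly by feel against the last tin (without denting the tins) and let it go there. Then take the tin from the carton and lay it in the hollow between the two tins nearest the chock, level with their ends, and let it go only once you feel it bear on both, so that nothing rolls. Leave the jar, the can and the small carton alone.

Things in the scene. Friction and masses are not known exactly. Their poses are not given: they have to be found in the camera images.
- board: stacking board, fixed: plywood 15 thick, flat and level, with orange edges, 200 wide (x), from y = -175 (open end) to y = +215 (end with the stop). Origin: on the underside, midway across
- end_stop: adjustable end stop: two flat slotted strips let into the board at its +y end, axes as the board, origin on the plywood at board y = +155. They carry an upright orange angle iron, 200 long (x), 35 high, 20 deep, clamped there, square across the board: its face towards the tins stands anywhere from y = 0 to +40 of this frame. That place is not measured: look or feel for it
- tin_a: lying tin nearest the stop. All four tins are alike: 140 long along their own x axis, 60 across the rims (6 wide, at both ends), 58.4 across the smooth side between them, about 0.3 kg, slippery and free to roll. Origin: middle of the axis, 30 above whatever it lies on. y and z axes turn as it rolls. Lies roughly along the board's x, loosely spaced
- tin_b: middle lying tin of the row, as tin_a
- tin_c: lying tin of the row farthest from the stop, as tin_a; the chock goes against it on its -y (board) side
- tin_top: the tin to be stacked, as tin_a, lying in the carton. Bedded on two touching tins its axis is 52 above theirs; where the tins' ends are not in line their rims ride on the neighbours' sides and they lie up to 0.8 closer. Without a chock it forces the tins below it apart
- carton: shallow open carton, fixed, 180 (x) by 130 (y); origin: centre of its underside. Floor 4 thick; the tin lies on it along the carton's x between two cradle strips 8 high (tops 12 above the table) with the long sides 12 high and the end walls 40 high (inner faces at x = +-86)
- chock: yellow chock, black rubber foot, 0.45 kg, 150 long (x), 65 wide (y), 36 high; origin: centre of its underside. Its +y face slopes 55 degrees from level, from the toe (y = +32.5, z = 0) to the flat top (z = 36, y = +7 to -32.5). The foot drags with 2 to 5 N when slid on the board. Home when pushed until it comes up hard and leaned on with about 10 N
- chock_toe (a point): middle of the chock's toe edge, at its underside (chock frame 0, +32.5, 0); axes as the chock. Snug against a lying tin the toe is 16 from the line under that tin's axis
- chock_grip (a point): middle of the chock's upright black grip (chock frame 0, -18.5, 58); the grip measures 30 (x) by 24 (y) and rises from the flat top at z = 36 to z = 78, so it can be taken from above by either pair of faces
- jar: bystander: white jar with red lid, 66 across, 120 high, origin: centre of its underside
- can: bystander: standing dark red can, 72 across, 100 high, origin: centre of its underside
- small_carton: bystander: closed cardboard carton, 90 by 130 by 80 high, origin: centre of its underside
Not all that is in view belongs to the job. Several things have the shape of the chock; the one meant has the colours described above. What is shaped like the tin_b but purple is not meant.

How it is judged (in metres and radians):
On the way, in this order (a step that is already met when the one before it is completed fails the run):
1. with the chock held in the gripper and flat on the board, its sloping face presses on the last tin (over 2 N) and the three tins are tight against the stop and parallel to it (y of tin_c in the frame of chock between 0.0441 and 0.0506 m and y of tin_b in the frame of chock between 0.1041 and 0.1116 m and y of tin_a in the frame of chock between 0.1641 and 0.1726 m and angle between the x axis of each of tin_a, tin_b, tin_c and the x axis of board, either way round below 0.04 rad and z of tin_a in the frame of board between 0.042 and 0.048 m and z of tin_b in the frame of board between 0.042 and 0.048 m and z of tin_c in the frame of board between 0.042 and 0.048 m and z of chock_toe in the frame of board between 0.0135 and 0.0165 m and angle between chock's own z axis and vertical below 0.04 rad and angle between the x axis of chock and the x axis of board, either way round below 0.05 rad and x of chock in the frame of tin_c between -0.04 and 0.04 m and contact force between chock and tin_c above 2 N and contact force between tin_a and end_stop above 1 N and contact force between the fingers and chock above 1 N), for 0.1 s.
2. the chock is let go there and the row stays tight (y of tin_c in the frame of chock between 0.0441 and 0.0506 m and y of tin_b in the frame of chock between 0.1041 and 0.1116 m and y of tin_a in the frame of chock between 0.1641 and 0.1726 m and angle between the x axis of each of tin_a, tin_b, tin_c and the x axis of board, either way round below 0.04 rad and z of tin_a in the frame of board between 0.042 and 0.048 m and z of tin_b in the frame of board between 0.042 and 0.048 m and z of tin_c in the frame of board between 0.042 and 0.048 m and z of chock_toe in the frame of board between 0.0135 and 0.0165 m and angle between chock's own z axis and vertical below 0.04 rad and angle between the x axis of chock and the x axis of board, either way round below 0.05 rad and x of chock in the frame of tin_c between -0.04 and 0.04 m and contact force between the fingers and chock below 0.05 N and linear speed of chock below 0.01 m/s), for 0.2 s.
3. the last tin, still held in the gripper, rests on both tins nearest the chock (over 0.5 N on each) (z of tin_top in the frame of board between 0.093 and 0.101 m and y of tin_top in the frame of chock between 0.0721 and 0.0841 m and x of tin_top in the frame of tin_c between -0.03 and 0.03 m and angle between the x axis of tin_top and the x axis of board, either way round below 0.06 rad and contact force between tin_top and tin_b above 0.5 N and contact force between tin_top and tin_c above 0.5 N and contact force between the fingers and tin_top above 1 N and z of chock_toe in the frame of board between 0.0135 and 0.0165 m and angle between chock's own z axis and vertical below 0.04 rad and angle between the x axis of chock and the x axis of board, either way round below 0.05 rad and x of chock in the frame of tin_c between -0.04 and 0.04 m), for 0.2 s.
At the end, for the whole second after the job is handed in: Row flat, tight from stop to chock (gaps under 5 mm in all, the end tins bearing on stop and chock), parallel to 0.04 rad; chock flat, square to 0.05 rad, middle within 40 mm of the last tin's; stacked tin bearing on both tins nearest the chock, middle within 30 mm, square to 0.06 rad; all at rest (y of tin_c in the frame of chock between 0.0441 and 0.0506 m and y of tin_b in the frame of chock between 0.1041 and 0.1116 m and y of tin_a in the frame of chock between 0.1641 and 0.1726 m and angle between the x axis of each of tin_a, tin_b, tin_c and the x axis of board, either way round below 0.04 rad and z of tin_a in the frame of board between 0.042 and 0.048 m and z of tin_b in the frame of board between 0.042 and 0.048 m and z of tin_c in the frame of board between 0.042 and 0.048 m and z of chock_toe in the frame of board between 0.0135 and 0.0165 m and angle between chock's own z axis and vertical below 0.04 rad and angle between the x axis of chock and the x axis of board, either way round below 0.05 rad and x of chock in the frame of tin_c between -0.04 and 0.04 m and z of tin_top in the frame of board between 0.093 and 0.101 m and y of tin_top in the frame of chock between 0.0721 and 0.0841 m and x of tin_top in the frame of tin_c between -0.03 and 0.03 m and angle between the x axis of tin_top and the x axis of board, either way round below 0.06 rad and contact force between tin_top and tin_b above 0.3 N and contact force between tin_top and tin_c above 0.3 N and contact force between chock and tin_c above 0.05 N and contact force between tin_a and end_stop above 0.05 N and linear speed of each of tin_a, tin_b, tin_c, tin_top, chock below 0.01 m/s); the robot touches nothing.
It fails at once if a tin is dented: chock against tin, tin against stop or stacked tin against the row with over 30 N (contact force between any of chock, tin_top and tin_c above 30 N or contact force between tin_a and end_stop above 30 N or contact force between tin_top and tin_b above 30 N).
It fails at once if the standing jar is moved more than 20 mm or tipped (distance of jar from where it was at the start of the episode above 0.02 m or angle between jar's own z axis and vertical above 0.2 rad).
It fails at once if the standing can is moved more than 20 mm or tipped (distance of can from where it was at the start of the episode above 0.02 m or angle between can's own z axis and vertical above 0.2 rad).
It fails at once if the small carton is moved more than 20 mm or tipped (distance of small_carton from where it was at the start of the episode above 0.02 m or angle between small_carton's own z axis and vertical above 0.2 rad).
It also fails if it takes over 72 s, if anything falls off the work surface, if the arm or the gripper's body presses on something with over 40 N, if the wrist force passes 120 N, or if a joint passes its speed limit or range.

## Working session

There is one attempt and no reset: what is moved stays moved. The work goes in short steps, Python scripts to look and compute and a tool call to move; the robot and the scene stay as the last step left them, time stands still between calls to the robot, and variables do not carry over. Pictures are saved under pics/ and viewed, about 8 in all and at most 12, crops included, and the job is handed in when it is done.

Besides the shell and the picture viewer there is one more tool, called as name(argument=value, ...), one argument or row to a line, values as JSON. play_rows: Moves the arm, as the interface text tells. Shifts and turns lie within -1 to 1; 1 stands for 0.15 m of shift or 180 degrees of turn. Its arguments: {"type":"object","properties":{"targets":{"type":"array"},"grip_force":{"type":"number"}},"required":["targets"]}

```bash
mkdir -p pics; ls
cat > h.py <<'E'
import numpy as np, cv2
from rig import get_state, camera, close_job
from scipy.spatial.transform import Rotation as R
def pts(c):
    z=c["z_map"]; K=c["camera_matrix"]; T=c["world_from_camera"]
    v,u=np.indices(z.shape)
    P=np.stack([(u-K[0,2])/K[0,0]*z,(v-K[1,2])/K[1,1]*z,z],-1)
    W=P@T[:3,:3].T+T[:3,3]; W[z==0]=np.nan
    return W
E
python3 - <<'E'
from h import *
print(get_state())
for n in("scene","top"):
    c=camera(n); np.savez(n+"0.npz",**c); cv2.imwrite(f"pics/{n}0.png",c["frame"])
    print(n,c["camera_matrix"],c["world_from_camera"].round(3))
E
```

```text
pics
{'clock': 0.0, 'qpos': array([71.58555301, 19.07010744, -3.70690407, 83.70531142,  1.23780484,
       77.34296724, -5.07001308]), 'dq': array([-0.04092174, -0.02371463,  0.05910083, -0.00672486,  0.09852953,
       -0.0184298 ,  0.01631856]), 'effort': array([ 3.63097415e-04, -6.23264050e+01,  2.49741704e-02, -3.89911509e+01,
       -6.12875191e-02,  3.98183498e-02,  1.48171489e-04]), 'position': array([ 0.1838699 , -0.59697581,  0.24378004]), 'ee_rot': array([-87.14489524,  89.92146936, 109.97644521]), 'wrist_force': array([ 0.14181435, -0.11969185,  0.54615303]), 'ft_torque': array([ 0.01154948, -0.04829741,  0.01520634]), 'width': 0.9979283179764734}
scene [[385.40287419   0.         260.19422942]
 [  0.         385.40287419 200.70586755]
 [  0.           0.           1.        ]] [[ 0.003  0.671 -0.741  1.317]
 [ 1.     0.009  0.012  0.061]
 [ 0.015 -0.741 -0.671  0.808]
 [ 0.     0.     0.     1.   ]]
top [[498.0352793    0.         256.33616445]
 [  0.         498.0352793  188.82625161]
 [  0.           0.           1.        ]] [[-0.019 -0.997  0.074  0.392]
 [-1.     0.018 -0.012  0.081]
 [ 0.011 -0.074 -0.997  1.556]
 [ 0.     0.     0.     1.   ]]
```

View pics/scene0.png

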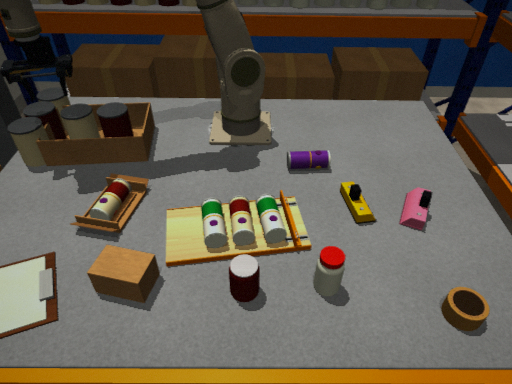

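View pics/top0.png

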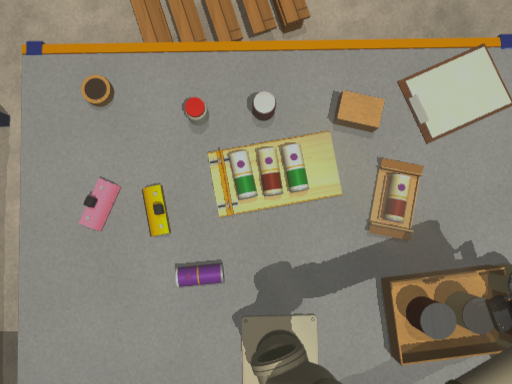

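The scene picture shows two chock shapes: yellow with a black grip (355,200) and pink (417,207). In the top view they are at (156,210) and (100,203). The yellow one fits the description. The row tins are at top (243,174), (269,170) and (295,166), the stop at (225,182) and the carton tin at (397,197). The purple cylinder (200,275) is a decoy. Next I'll confirm in a crop and measure.

Run:
```python
from h import *
c=dict(np.load("top0.npz")); f=c["frame"]; W=pts(c)
a=cv2.resize(f[175:245,75:185],None,fx=5,fy=5,interpolation=cv2.INTER_CUBIC)
b=cv2.resize(f[125:220,205:345],None,fx=5,fy=5,interpolation=cv2.INTER_CUBIC)[:, :700]
d=np.zeros((350+250,800,3),np.uint8)
cv2.imwrite("pics/crop1.png",a)
hsv=cv2.cvtColor(f,cv2.COLOR_BGR2HSV)
def rect(m,name):
    P=W[m&np.isfinite(W[...,2])][:, :2].astype(np.float32)
    r=cv2.minAreaRect(P*1000); print(name,len(P),np.round(r[0],1),np.round(r[1],1),round(r[2],2), np.round(cv2.boxPoints(r)).tolist())
z=W[...,2]
def box(u0,u1,v0,v1):
    m=np.zeros(z.shape,bool); m[v0:v1,u0:u1]=1; return m
print("table z",np.nanmedian(z[250:260,100:150]))
B=box(203,347,128,220)
rect(B&(z>.010)&(z<.019),"board")
rect(B&(z>.025)&box(203,236,128,220),"stop")
Y=box(140,175,178,242)
rect(Y&(z>.01),"chock all"); rect(Y&(z>.031)&(z<.04),"chock top"); rect(Y&(z>.06),"grip")
print("grip",np.nanmedian(W[Y&(z>.06)],0))
C=box(362,428,152,243)
rect(C&(z>.006),"carton"); rect(C&(z>.03)&box(362,428,152,176),"end1");rect(C&(z>.03)&box(362,428,226,243),"end2")
# tins: fit axis from points
from scipy.optimize import least_squares
def tin(m,zc,name,r=.0292):
    P=W[m&(z>zc+.012)]
    def res(p): # y = line
        x0,y0,th=p; d=(P[:,0]-x0)*-np.sin(th)+(P[:,1]-y0)*np.cos(th)
        return np.hypot(d,P[:,2]-p_z)-r
    best=None
    p_z=zc
    mu=P.mean(0); 
    s=least_squares(res,[mu[0],mu[1],th0],loss="soft_l1",f_scale=.001)
    x0,y0,th=s.x; t=(P[:,0]-x0)*np.cos(th)+(P[:,1]-y0)*np.sin(th)
    lo,hi=np.percentile(t,[1,99]); m_=(lo+hi)/2
    print(name,len(P),"c",np.round([x0+m_*np.cos(th),y0+m_*np.sin(th)],4),"ang",round(np.degrees(th),2),"len",round(hi-lo,4),"rms",np.sqrt(np.mean(s.fun**2)).round(5),"zmax",np.percentile(P[:,2],98).round(4))
th0=0.15
tin(box(229,258,145,203),.045,"a");tin(box(257,281,142,200),.045,"b");tin(box(281,310,138,196),.045,"c")
th0=-.15
tin(box(380,412,170,224),.034,"top")
for n,(u0,u1,v0,v1) in dict(jar=(180,212,92,125),can=(248,280,88,122),small=(330,388,88,135)).items(): rect(box(u0,u1,v0,v1)&(z>.05),n)
```

```text
table z 0.00023856380607822913
board 4060 [5.491e+02 3.000e-01] [426.5 275.7] 89.76 [[410.0, -212.0], [686.0, -214.0], [688.0, 213.0], [412.0, 214.0]]
stop 297 [529.  150.5] [199.2  59.4] 2.42 [[428.0, 176.0], [431.0, 117.0], [630.0, 125.0], [627.0, 184.0]]
chock all 939 [437.2 368.9] [172.2  93.2] 5.61 [[347.0, 407.0], [356.0, 314.0], [527.0, 331.0], [518.0, 424.0]]
chock top 504 [446.6 365.1] [148.5  46.9] 9.81 [[369.0, 376.0], [377.0, 329.0], [524.0, 355.0], [516.0, 401.0]]
grip 91 [448.6 356.3] [29.5 24.2] 9.43 [[432.0, 366.0], [436.0, 342.0], [465.0, 347.0], [461.0, 371.0]]
grip [0.44926204 0.35508607 0.07801301]
carton 2675 [ 474.  -369.9] [205. 283.] 87.98 [[329.0, -467.0], [612.0, -477.0], [619.0, -273.0], [336.0, -263.0]]
end1 232 [ 557.2 -387.3] [129.2  51. ] 77.93 [[519.0, -445.0], [569.0, -456.0], [596.0, -329.0], [546.0, -319.0]]
end2 154 [ 367.7 -347.3] [130.1  31.1] 78.09 [[339.0, -408.0], [370.0, -414.0], [396.0, -287.0], [366.0, -280.0]]
a 822 c [0.547  0.1018] ang 11.71 len 0.1381 rms 0.00276 zmax 0.0791
b 811 c [0.5555 0.02  ] ang 7.23 len 0.138 rms 0.00281 zmax 0.0792
c 831 c [ 0.5662 -0.0565] ang 9.75 len 0.1382 rms 0.00419 zmax 0.0792
top 804 c [ 0.4692 -0.3683] ang -12.35 len 0.1373 rms 0.00302 zmax 0.0686
jar 461 [740.9 238.5] [62.5 60.7] 74.19 [[703.0, 217.0], [762.0, 200.0], [779.0, 260.0], [720.0, 277.0]]
can 496 [757.1  36.2] [71.  67.4] 44.2 [[708.0, 36.0], [755.0, -13.0], [806.0, 37.0], [759.0, 85.0]]
small 1374 [ 739.2 -256.9] [131.8  92.8] 76.82 [[679.0, -311.0], [769.0, -332.0], [799.0, -203.0], [709.0, -182.0]]
```

View pics/crop1.png

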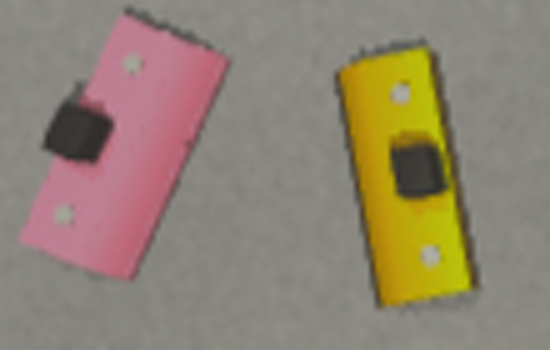

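The crop confirms it: yellow body with a black grip at crop (417,168), the grip on the right (world −y) side, so its sloping face points to world +y as the board needs. The pink one is the decoy. Next I'll refine the board, stop and carton by colour and ray geometry.

```bash
cat >> h.py <<'E'
def ray(c,uv,zp):
    K=c["camera_matrix"];T=c["world_from_camera"]
    uv=np.atleast_2d(uv).astype(float)
    d=np.c_[(uv[:,0]-K[0,2])/K[0,0],(uv[:,1]-K[1,2])/K[1,1],np.ones(len(uv))]@T[:3,:3].T
    return T[:3,3]+d*((zp-T[2,3])/d[:,2])[:,None]
def go(pos,jaw,s=None):
    """jaw: world angle (deg) of tool y; tool x down. prints scaled row"""
    s=s or get_state(); Rc=R.from_euler("xyz",s["ee_rot"],degrees=True)
    best=None
    for k in(0,180):
        a=np.radians(jaw+k); y=np.array([np.cos(a),np.sin(a),0]); x=np.array([0,0,-1.]); 
        Rt=R.from_matrix(np.c_[x,y,np.cross(x,y)])
        rv=(Rc.inv()*Rt).as_rotvec()
        if best is None or np.linalg.norm(rv)<np.linalg.norm(best): best=rv
    d=Rc.inv().apply(np.array(pos)-s["position"])
    print("shift",(d/.15).round(4),"turn",(best/np.pi).round(4),"turn deg",np.degrees(best).round(1)); return d/.15,best/np.pi
def st():
    s=get_state(); Rc=R.from_euler("xyz",s["ee_rot"],degrees=True).as_matrix()
    print("t",round(s["clock"],2),"p",s["position"].round(4),"F",s["wrist_force"].round(2),"M",s["ft_torque"].round(2),"w",round(s["width"]*87,1),"jaw",np.degrees(np.arctan2(Rc[1,1],Rc[0,1])).round(2),"xaxis",Rc[:,0].round(3),"q",s["qpos"].round(0))
    return s
E
python3 - <<'E'
from h import *
c=dict(np.load("top0.npz")); f=c["frame"]; W=pts(c); z=W[...,2]
hsv=cv2.cvtColor(f,cv2.COLOR_BGR2HSV)
B=np.zeros(z.shape,np.uint8); B[126:222,203:347]=1
m=((hsv[...,1]>75)&(hsv[...,0]>8)&(hsv[...,0]<35)&(hsv[...,2]>90)&(B>0)).astype(np.uint8)
m=cv2.morphologyEx(m,cv2.MORPH_CLOSE,np.ones((3,3)))
n,l,s,_=cv2.connectedComponentsWithStats(m); k=1+s[1:,4].argmax(); v,u=np.where(l==k)
P=ray(c,np.c_[u,v],.013)[:,:2]*1000
r=cv2.minAreaRect(P.astype(np.float32)); print("board",r,np.round(cv2.boxPoints(r)).tolist())
# per side line fits of mask extents
pts2=P
# iterate: rotate with phi, find extents
for ph in np.arange(6,12,.5):
    a=np.radians(ph); ex=np.array([np.cos(a),np.sin(a)]); ey=np.array([-np.sin(a),np.cos(a)])
    X=P@ex;Y=P@ey
    print(ph,[np.round(np.percentile(q,[.3,99.7]),1).tolist() for q in(X,Y)])
# stop by height near 0.05
mm=(B>0)&(z>.04)&(z<.058); mm[:,236:]=0
mo=mm&(hsv[...,1]>110)&(hsv[...,0]<18)
for q in (mm,mo):
    v,u=np.where(q); Q=ray(c,np.c_[u,v],.05)[:,:2]*1000
    print("stop",len(Q),cv2.minAreaRect(Q.astype(np.float32)))
# tins free z
from scipy.optimize import least_squares
for n,(u0,u1,v0,v1),zt in (("a",(229,258,145,203),.045),("b",(257,281,142,200),.045),("c",(281,310,138,196),.045),("t",(380,412,170,224),.034)):
    q=np.zeros(z.shape,bool); q[v0:v1,u0:u1]=1; q&=(z>zt+.015)&(z<zt+.045); 
    P3=W[q]; med=np.median(P3,0)
    L=cv2.minAreaRect((P3[:,:2]*1000).astype(np.float32))
    t0=.15 if n!="t" else -.15
    fun=lambda p:np.hypot((P3[:,0]-med[0])*-np.sin(p[1])+(P3[:,1]-p[0])*np.cos(p[1]),P3[:,2]-p[2])-.0295
    s_=least_squares(fun,[med[1],t0,zt],loss="soft_l1",f_scale=.001)
    print(n,len(P3),L,"y",s_.x[0].round(4),"at x",med[0].round(4),"ang",np.degrees(s_.x[1]).round(2),"z",s_.x[2].round(4))
st()
E
```

```text
board ((554.5460205078125, 4.689697265625), (208.29425048828125, 390.74261474609375), 9.23940372467041) [[420.0, 181.0], [483.0, -205.0], [689.0, -171.0], [626.0, 214.0]]
6.0 [[441.4, 661.8], [-248.7, 141.5]]
6.5 [[442.1, 660.1], [-252.9, 136.4]]
7.0 [[442.9, 658.3], [-257.0, 131.2]]
7.5 [[443.5, 656.3], [-261.5, 126.0]]
8.0 [[444.2, 654.6], [-266.1, 121.1]]
8.5 [[444.5, 652.8], [-270.9, 116.1]]
9.0 [[444.6, 651.4], [-275.6, 111.1]]
9.5 [[444.0, 650.5], [-280.5, 106.5]]
10.0 [[442.5, 650.5], [-285.4, 101.7]]
10.5 [[440.6, 650.7], [-290.4, 96.7]]
11.0 [[438.6, 651.1], [-295.6, 92.2]]
11.5 [[436.5, 651.4], [-300.7, 87.7]]
stop 144 ((530.6387939453125, 141.64102172851562), (198.22108459472656, 33.81840896606445), 7.006174087524414)
stop 1 ((599.153076171875, 161.75953674316406), (0.0, 0.0), 0.0)
a 778 ((547.1824340820312, 101.94048309326172), (140.38113403320312, 54.77552795410156), 11.727015495300293) y 0.1019 at x 0.5468 ang 11.85 z 0.0454
b 766 ((555.9329223632812, 20.492136001586914), (140.56861877441406, 52.827308654785156), 7.35226583480835) y 0.0201 at x 0.5565 ang 7.15 z 0.045
c 769 ((564.0173950195312, -41.62773132324219), (141.06826782226562, 82.24879455566406), 8.995953559875488) y -0.0563 at x 0.5654 ang 9.51 z 0.0452
t 744 ((469.765625, -366.9779052734375), (54.680931091308594, 140.62179565429688), 78.17736053466797) y -0.3683 at x 0.4698 ang -12.53 z 0.0339
t 0.1 p [ 0.1839 -0.597   0.2438] F [0.56 0.31 0.5 ] M [ 0.01  0.01 -0.04] w 86.8 jaw -72.88 xaxis [-0.     0.001 -1.   ] q [72. 19. -4. 84.  1. 77. -5.]
```

play_rows(
  targets=[
    [-0.373, 0.02, -0.5, 0.02, 0, 0, 87],
    [-0.373, 0.02, -0.97, 0.0417, 0, 0, 87],
    [-0.373, 0.02, -0.97, 0.0417, 0, 0, 87],
    [-0.373, 0.02, -0.97, 0.0417, 0, 0, 87],
    [-0.373, 0.02, -0.97, 0.0417, 0, 0, 87],
  ],
)

```text
clock: 0.6
position: [0.3261, -0.556, 0.2996]
ee_rot: [-100.5, 89.9, 89.4]
wrist_force: [-0.6, -0.3, 0.4]
width: 0.996
```

play_rows(
  targets=[
    [0, -0.98, -0.93, 0, 0, 0, 87],
    [0, -0.98, -0.93, 0, 0, 0, 87],
    [0, -0.98, -0.93, 0, 0, 0, 87],
    [0, -0.98, -0.93, 0, 0, 0, 87],
    [0, -0.98, -0.93, 0, 0, 0, 87],
  ],
)

```text
clock: 1.1
position: [0.4411, -0.3822, 0.2996]
ee_rot: [-113.1, 89.8, 77.2]
wrist_force: [0.0, 0.3, 0.3]
width: 0.999
```

play_rows(
  targets=[
    [0, -0.98, -0.66, 0, 0, 0, 87],
    [0, -0.98, -0.66, 0, 0, 0, 87],
    [0, -0.98, -0.66, 0, 0, 0, 87],
    [0, -0.98, -0.66, 0, 0, 0, 87],
  ],
)

```text
clock: 1.5
position: [0.5123, -0.2181, 0.3]
ee_rot: [-106.0, 89.8, 84.3]
wrist_force: [0.8, -0.9, -0.2]
width: 0.998
```

play_rows(
  targets=[
    [0, -0.98, -0.2, 0, 0, 0, 87],
    [0, -0.98, -0.2, 0, 0, 0, 87],
    [0, -0.98, -0.2, 0, 0, 0, 87],
    [0, -0.98, -0.2, 0, 0, 0, 87],
  ],
)

```text
clock: 1.9
position: [0.515, -0.0626, 0.3006]
ee_rot: [-106.2, 89.7, 84.5]
wrist_force: [0.2, -0.4, -0.5]
width: 1.001
```

play_rows(
  targets=[
    [0, -0.98, 0, 0, 0, 0, 87],
    [0, -0.98, 0, 0, 0, 0, 87],
    [0, -0.98, 0, 0, 0, 0, 87],
    [0, -0.98, 0, 0, 0, 0, 87],
  ],
)

```text
clock: 2.3
position: [0.4862, 0.0866, 0.3015]
ee_rot: [-106.6, 89.6, 84.5]
wrist_force: [-0.4, -0.8, -0.0]
width: 0.999
```

play_rows(
  targets=[
    [0, -0.98, 0, 0, 0, 0, 87],
    [0, -0.98, 0, 0, 0, 0, 87],
    [0, -0.98, 0, 0, 0, 0, 87],
    [0, -0.98, 0, 0, 0, 0, 87],
  ],
)

```text
clock: 2.7
position: [0.4558, 0.2354, 0.3024]
ee_rot: [-101.7, 89.5, 89.8]
wrist_force: [-0.0, -0.0, 0.2]
width: 1.0
```

Run:
```python
from h import *
s=st(); go([.4489,.356,.15],-80.4,s); go([.4489,.356,.063],-80.4,s)
```

```text
t 2.7 p [0.4558 0.2354 0.3024] F [-0.01 -0.01  0.21] M [-0.01  0.05 -0.  ] w 87.0 jaw -78.47 xaxis [ 0.     0.008 -1.   ] q [   8.    6.  -43.   94.    4.   82. -114.]
shift [ 1.0224 -0.7884 -0.1141] turn [ 0.0107 -0.0005  0.0026] turn deg [ 1.9 -0.1  0.5]
shift [ 1.6024 -0.7837 -0.1131] turn [ 0.0107 -0.0005  0.0026] turn deg [ 1.9 -0.1  0.5]
```

play_rows(
  targets=[
    [0.4, -0.79, -0.115, 0.0107, 0, 0.0026, 87],
    [0.7, -0.79, -0.115, 0.0107, 0, 0.0026, 87],
    [0.99, -0.79, -0.115, 0.0107, 0, 0.0026, 87],
    [0.99, -0.79, -0.115, 0.0107, 0, 0.0026, 87],
    [0.99, -0.79, -0.115, 0.0107, 0, 0.0026, 87],
    [0.99, -0.79, -0.115, 0.0107, 0, 0.0026, 87],
    [0.99, -0.79, -0.115, 0.0107, 0, 0.0026, 87],
  ],
)

```text
clock: 3.4
position: [0.4509, 0.3549, 0.1564]
ee_rot: [-179.4, 89.8, 10.1]
wrist_force: [-0.2, 0.5, -0.2]
width: 1.003
```

Run:
```python
from h import *
c=camera("top"); cv2.imwrite("pics/t1.png",cv2.resize(c["frame"][150:260,90:220],None,fx=5,fy=5))
s=st(); go([.4489,.356,.063],-80.4,s)
```

```text
t 3.45 p [0.4509 0.3551 0.1568] F [-0.16  0.17  0.37] M [-0.01  0.05  0.04] w 87.1 jaw -80.53 xaxis [ 0.004  0.001 -1.   ] q [  -6.   22.  -44.   96.   17.   68. -136.]
shift [ 0.6253 -0.0076  0.0151] turn [-0.0007 -0.0015  0.0001] turn deg [-0.1 -0.3  0. ]
```

play_rows(
  targets=[
    [0.2, -0.008, 0.015, 0, -0.0015, 0, 87],
    [0.4, -0.008, 0.015, 0, -0.0015, 0, 87],
    [0.5, -0.008, 0.015, 0, -0.0015, 0, 87],
    [0.6, -0.008, 0.015, 0, -0.0015, 0, 87],
    [0.62, -0.008, 0.015, 0, -0.0015, 0, 87],
    [0.62, -0.008, 0.015, 0, -0.0015, 0, 87],
    [0.62, -0.008, 0.015, 0, -0.0015, 0, 40],
    [0.62, -0.008, 0.015, 0, -0.0015, 0, 10],
    [0.62, -0.008, 0.015, 0, -0.0015, 0, 10],
    [0.62, -0.008, 0.015, 0, -0.0015, 0, 10],
    [0.62, -0.008, 0.015, 0, -0.0015, 0, 10],
    [0.62, -0.008, 0.015, 0, -0.0015, 0, 10],
  ],
  grip_force=50,
)

```text
clock: 4.65
position: [0.4489, 0.356, 0.0638]
ee_rot: [-63.9, 90.0, 125.6]
wrist_force: [0.5, -0.1, -0.7]
width: 0.539
```

Run:
```python
from h import *
s=st()
```

```text
t 4.65 p [0.4489 0.356  0.0638] F [ 0.48 -0.1  -0.67] M [-0.05 -0.02  0.01] w 46.9 jaw -80.53 xaxis [-0.  0. -1.] q [  -9.   28.  -42.  101.   22.   59. -139.]
```

Still closing; hold until closed, then lift.

play_rows(
  targets=[
    [0, 0, 0, 0, 0, 0, 10],
    [0, 0, 0, 0, 0, 0, 10],
    [0, 0, 0, 0, 0, 0, 10],
    [0, 0, 0, 0, 0, 0, 10],
    [0, 0, 0, 0, 0, 0, 10],
    [0, 0, 0, 0, 0, 0, 10],
    [0, 0, 0, 0, 0, 0, 10],
    [-0.1, 0, 0, 0, 0, 0, 10],
    [-0.2, 0, 0, 0, 0, 0, 10],
    [-0.4, 0, 0, 0, 0, 0, 10],
    [-0.7, 0, 0, 0, 0, 0, 10],
    [-0.8, 0, 0, 0, 0, 0, 10],
  ],
)

```text
clock: 5.85
position: [0.45, 0.3574, 0.1892]
ee_rot: [-153.6, 89.6, 35.9]
wrist_force: [-0.2, 0.3, -4.9]
width: 0.275
```

Run:
```python
from h import *
s=st(); go([.5806,-.1369,.2],-80.76,s)
```

```text
t 5.85 p [0.45   0.3574 0.1892] F [-0.21  0.32 -4.89] M [ 0.09 -0.22 -0.06] w 24.0 jaw -80.52 xaxis [ 0.005  0.004 -1.   ] q [  -6.   20.  -45.   94.   15.   71. -135.]
shift [-0.0795  3.3934 -0.3168] turn [ 0.0013 -0.0018  0.0009] turn deg [ 0.2 -0.3  0.2]
```

play_rows(
  targets=[
    [-0.08, 0.2, -0.02, 0.0013, -0.0018, 0.001, 10],
    [-0.08, 0.45, -0.04, 0.0013, -0.0018, 0.001, 10],
    [-0.08, 0.7, -0.06, 0.0013, -0.0018, 0.001, 10],
    [-0.08, 0.95, -0.08, 0.0013, -0.0018, 0.001, 10],
  ],
)

```text
clock: 6.25
position: [0.4852, 0.217, 0.2011]
ee_rot: [86.3, 89.9, -84.4]
wrist_force: [0.5, -0.5, -5.2]
width: 0.272
```

play_rows(
  targets=[
    [0, 0.25, -0.02, 0, 0, 0, 10],
    [0, 0.5, -0.04, 0, 0, 0, 10],
    [0, 0.75, -0.06, 0, 0, 0, 10],
    [0, 0.95, -0.09, 0, 0, 0, 10],
  ],
)

```text
clock: 6.65
position: [0.5213, 0.0757, 0.2014]
ee_rot: [79.6, 89.9, -91.3]
wrist_force: [0.6, 0.1, -4.6]
width: 0.271
```

play_rows(
  targets=[
    [0, 0.25, -0.02, 0, 0, 0, 10],
    [0, 0.5, -0.04, 0, 0, 0, 10],
    [0, 0.75, -0.06, 0, 0, 0, 10],
    [0, 0.95, -0.09, 0, 0, 0, 10],
  ],
)

```text
clock: 7.05
position: [0.557, -0.0657, 0.2017]
ee_rot: [71.2, 89.8, -99.8]
wrist_force: [0.4, 0.4, -5.2]
width: 0.271
```

Run:
```python
from h import *
s=st(); go([.5806,-.1369,.2],-80.76,s)
```

```text
t 7.05 p [ 0.557  -0.0657  0.2017] F [ 0.39  0.43 -5.2 ] M [-0.04 -0.08  0.03] w 23.6 jaw -80.95 xaxis [-0.001 -0.003 -1.   ] q [ 29.  15. -32.  96.   9.  72. -86.]
shift [ 0.0129  0.4935 -0.0809] turn [-0.0011  0.0003 -0.001 ] turn deg [-0.2  0.1 -0.2]
```

Now move over the place and look, to check board clearance and squareness.

play_rows(
  targets=[
    [0.1, 0.25, -0.04, -0.0011, 0, -0.001, 10],
    [0.2, 0.494, -0.081, -0.0011, 0, -0.001, 10],
    [0.35, 0.494, -0.081, -0.0011, 0, -0.001, 10],
    [0.5, 0.494, -0.081, -0.0011, 0, -0.001, 10],
    [0.6, 0.494, -0.081, -0.0011, 0, -0.001, 10],
    [0.65, 0.494, -0.081, -0.0011, 0, -0.001, 10],
    [0.65, 0.494, -0.081, -0.0011, 0, -0.001, 10],
    [0.65, 0.494, -0.081, -0.0011, 0, -0.001, 10],
  ],
)

```text
clock: 7.85
position: [0.5811, -0.1372, 0.1054]
ee_rot: [96.7, 90.0, -74.0]
wrist_force: [-0.8, 0.3, -5.2]
width: 0.272
```

Run:
```python
from h import *
s=st(); go([.5806,-.1369,.079],-80.76,s)
c=camera("top"); np.savez("top1.npz",**c); cv2.imwrite("pics/t2.png",cv2.resize(c["frame"][120:230,195:355],None,fx=5,fy=5,interpolation=cv2.INTER_CUBIC))
```

```text
t 7.85 p [ 0.5811 -0.1372  0.1054] F [-0.83  0.29 -5.25] M [-0.04 -0.02 -0.03] w 23.7 jaw -80.75 xaxis [ 0.    -0.001 -1.   ] q [ 32.  25. -28.  96.  13.  63. -81.]
shift [ 0.1761 -0.0028  0.003 ] turn [ 0.0001 -0.     -0.0002] turn deg [ 0. -0. -0.]
```

View pics/t2.png

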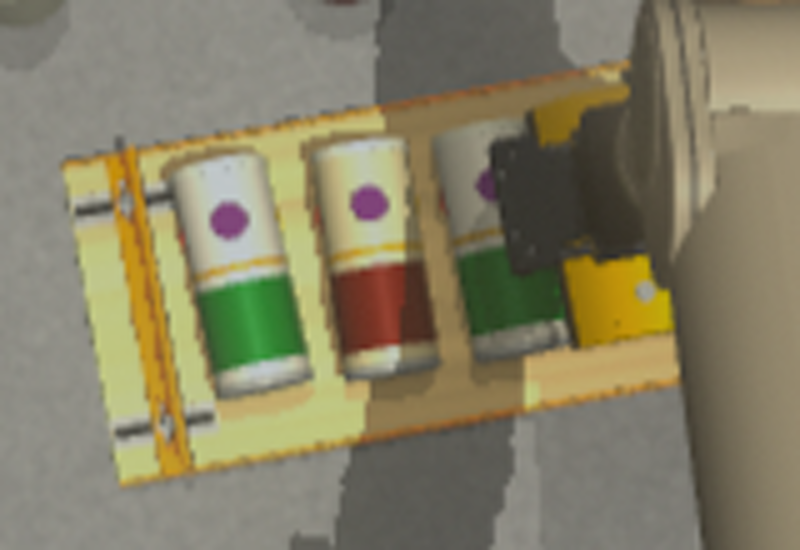

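The picture shows the board edges square to the held chock (about 9.2°). The chock is right of tin_c, clear by a small gap at around (575,330), and the stop's inner face runs from (135,150) to (190,472). Lower by feel.

play_rows(
  targets=[
    [0.08, 0, 0, 0, 0, 0, 10],
    [0.14, 0, 0, 0, 0, 0, 10],
    [0.165, 0, 0, 0, 0, 0, 10],
    [0.175, 0, 0, 0, 0, 0, 10],
    [0.18, 0, 0, 0, 0, 0, 10],
    [0.18, 0, 0, 0, 0, 0, 10],
  ],
)

```text
clock: 8.5
position: [0.5815, -0.1373, 0.0789]
ee_rot: [135.3, 89.9, -35.4]
wrist_force: [-0.9, 1.0, -3.1]
width: 0.273
```

Run:
```python
from h import *
s=st()
c=dict(np.load("top1.npz")); p=ray(c,[[195+190/5,120+472/5],[195+135/5,120+150/5]],.05)*1000; print(p)
ex=np.array([.987,.1605]);ey=np.array([-.1605,.987]); print([(q[:2]-[557.7,-15])@ey for q in p])
```

```text
t 8.5 p [ 0.5815 -0.1373  0.0789] F [-0.91  1.   -3.09] M [0.01 0.26 0.  ] w 23.7 jaw -80.75 xaxis [ 0.001 -0.001 -1.   ] q [ 31.  27. -28.  97.  14.  60. -82.]
[[427.08285973 133.97135516  50.        ]
 [623.76798901 164.46390588  50.        ]]
[np.float64(167.9987785514086), np.float64(166.52696287150258)]
```

play_rows(
  targets=[
    [0.005, -0.02, 0, 0, 0, 0, 10],
    [0.005, -0.05, 0, 0, 0, 0, 10],
    [0.005, -0.08, 0, 0, 0, 0, 10],
    [0.005, -0.11, 0, 0, 0, 0, 10],
    [0.005, -0.14, 0, 0, 0, 0, 10],
    [0.005, -0.17, 0, 0, 0, 0, 10],
    [0.005, -0.2, 0, 0, 0, 0, 10],
    [0.005, -0.23, 0, 0, 0, 0, 10],
    [0.005, -0.26, 0, 0, 0, 0, 10],
    [0.005, -0.28, 0, 0, 0, 0, 10],
    [0.005, -0.3, 0, 0, 0, 0, 10],
    [0.005, -0.3, 0, 0, 0, 0, 10],
  ],
)

```text
clock: 9.7
position: [0.5747, -0.0924, 0.0787]
ee_rot: [143.8, 89.9, -26.9]
wrist_force: [0.1, -2.7, 7.7]
width: 0.272
```

Run:
```python
from h import *
s=st()
c=camera("top"); np.savez("top2.npz",**c); cv2.imwrite("pics/t3.png",cv2.resize(c["frame"][120:230,195:355],None,fx=5,fy=5,interpolation=cv2.INTER_CUBIC))
```

```text
t 9.7 p [ 0.5747 -0.0924  0.0787] F [ 0.11 -2.72  7.73] M [-1.    0.07  0.02] w 23.6 jaw -80.72 xaxis [ 0.002 -0.001 -1.   ] q [ 29.  25. -29. 100.  14.  59. -86.]
```

View pics/t3.png

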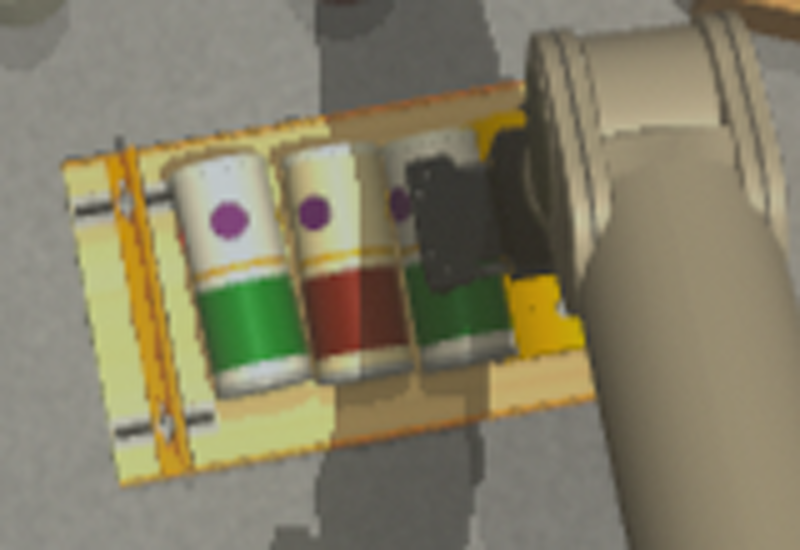

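The row is closing up, with a small gap left between tins a and b and about 25 mm to go to the stop. Continue gently.

play_rows(
  targets=[
    [0.001, -0.015, 0, 0, 0, 0, 10],
    [0.001, -0.035, 0, 0, 0, 0, 10],
    [0.001, -0.055, 0, 0, 0, 0, 10],
    [0.001, -0.075, 0, 0, 0, 0, 10],
    [0.001, -0.095, 0, 0, 0, 0, 10],
    [0.001, -0.11, 0, 0, 0, 0, 10],
    [0.001, -0.12, 0, 0, 0, 0, 10],
    [0.001, -0.13, 0, 0, 0, 0, 10],
    [0.001, -0.13, 0, 0, 0, 0, 10],
  ],
)

```text
clock: 10.65
position: [0.5717, -0.0728, 0.0788]
ee_rot: [151.9, 89.8, -18.8]
wrist_force: [0.9, -3.5, 5.6]
width: 0.272
```

Run:
```python
from h import *
s=st()
c=camera("top"); np.savez("top3.npz",**c)
```

```text
t 10.65 p [ 0.5717 -0.0728  0.0788] F [ 0.85 -3.49  5.61] M [-1.17 -0.01  0.01] w 23.7 jaw -80.71 xaxis [ 0.003 -0.001 -1.   ] q [ 27.  24. -30. 100.  14.  59. -88.]
```

play_rows(
  targets=[
    [0.001, -0.006, 0, 0, 0, 0, 10],
    [0.001, -0.012, 0, 0, 0, 0, 10],
    [0.001, -0.018, 0, 0, 0, 0, 10],
    [0.001, -0.024, 0, 0, 0, 0, 10],
    [0.001, -0.028, 0, 0, 0, 0, 10],
  ],
)

```text
clock: 11.2
position: [0.5711, -0.0686, 0.0788]
ee_rot: [147.7, 89.8, -23.0]
wrist_force: [0.6, -5.0, 5.6]
width: 0.274
```

play_rows(
  targets=[
    [0.001, -0.005, 0, 0, 0, 0, 10],
    [0.001, -0.01, 0, 0, 0, 0, 10],
  ],
)

```text
clock: 11.4
position: [0.5709, -0.0674, 0.0787]
ee_rot: [142.0, 89.8, -28.8]
wrist_force: [0.2, -5.4, 5.5]
width: 0.271
```

play_rows(
  targets=[
    [0.001, -0.005, 0, 0, 0, 0, 10],
    [0.001, -0.01, 0, 0, 0, 0, 10],
  ],
)

```text
clock: 11.6
position: [0.5707, -0.0663, 0.0787]
ee_rot: [134.6, 89.8, -36.1]
wrist_force: [0.8, -5.7, 5.4]
width: 0.271
```

play_rows(
  targets=[
    [0.001, -0.005, 0, 0, 0, 0, 10],
    [0.001, -0.012, 0, 0, 0, 0, 10],
  ],
)

```text
clock: 11.8
position: [0.5706, -0.065, 0.0787]
ee_rot: [129.5, 89.7, -41.3]
wrist_force: [-0.0, -6.2, 5.8]
width: 0.275
```

Run:
```python
from h import *
s=st()
c=camera("top"); np.savez("top4.npz",**c); cv2.imwrite("pics/t4.png",cv2.resize(c["frame"][120:230,195:355],None,fx=5,fy=5,interpolation=cv2.INTER_CUBIC))
```

```text
t 11.8 p [ 0.5706 -0.065   0.0787] F [-0.03 -6.23  5.81] M [-1.84 -0.09  0.04] w 23.9 jaw -80.76 xaxis [ 0.004 -0.003 -1.   ] q [ 27.  24. -30. 101.  14.  59. -89.]
```

View pics/t4.png

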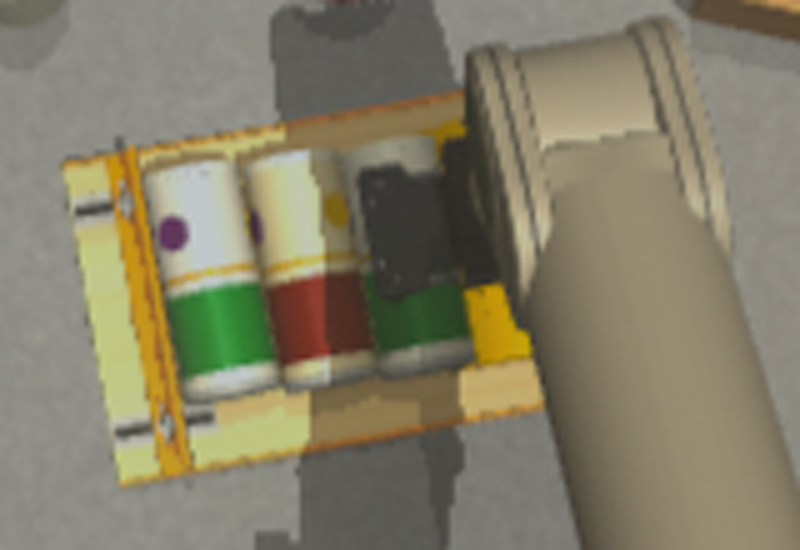

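Tins are tight together, and tin_a is at or within a few mm of the stop (gap at around (150,250)). Continue in small steps by feel.

play_rows(
  targets=[
    [0.001, -0.006, 0, 0, 0, 0, 10],
    [0.001, -0.012, 0, 0, 0, 0, 10],
    [0.001, -0.012, 0, 0, 0, 0, 10],
  ],
)

```text
clock: 12.15
position: [0.5703, -0.063, 0.0788]
ee_rot: [128.1, 89.7, -42.7]
wrist_force: [0.9, -5.4, 4.2]
width: 0.271
```

play_rows(
  targets=[
    [0.001, -0.006, 0, 0, 0, 0, 10],
    [0.001, -0.012, 0, 0, 0, 0, 10],
    [0.001, -0.012, 0, 0, 0, 0, 10],
  ],
)

```text
clock: 12.45
position: [0.5701, -0.0624, 0.0788]
ee_rot: [120.4, 89.6, -50.4]
wrist_force: [1.1, -8.3, 5.1]
width: 0.268
```

play_rows(
  targets=[
    [0.001, -0.008, 0, 0, 0, 0, 10],
    [0.001, -0.014, 0, 0, 0, 0, 10],
    [0.001, -0.014, 0, 0, 0, 0, 10],
  ],
)

```text
clock: 12.75
position: [0.57, -0.0621, 0.0788]
ee_rot: [114.5, 89.5, -56.4]
wrist_force: [2.5, -10.1, 5.4]
width: 0.27
```

Run:
```python
from h import *
s=st()
```

```text
t 12.75 p [ 0.57   -0.0621  0.0788] F [  2.54 -10.09   5.37] M [-2.41 -0.18  0.02] w 23.5 jaw -80.9 xaxis [ 0.005 -0.007 -1.   ] q [ 26.  24. -30. 101.  14.  58. -90.]
```

play_rows(
  targets=[
    [0.001, -0.012, 0, 0, 0, 0, 10],
    [0.001, -0.018, 0, 0, 0, 0, 10],
    [0.001, -0.022, 0, 0, 0, 0, 10],
    [0.001, -0.022, 0, 0, 0, 0, 10],
  ],
)

```text
clock: 13.15
position: [0.5698, -0.0617, 0.079]
ee_rot: [109.5, 89.3, -61.5]
wrist_force: [2.5, -12.7, 4.9]
width: 0.275
```

Run:
```python
from h import *
s=st()
```

```text
t 13.15 p [ 0.5698 -0.0617  0.079 ] F [  2.49 -12.72   4.87] M [-3.18 -0.33  0.11] w 23.9 jaw -81.02 xaxis [ 0.006 -0.01  -1.   ] q [ 26.  24. -30. 101.  14.  58. -90.]
```

play_rows(
  targets=[
    [0.0, -0.014, 0, 0, 0, -0.004, 10],
    [0.0, -0.022, 0, 0, 0, -0.006, 10],
    [0.0, -0.028, 0, 0, 0, -0.006, 10],
    [0.0, -0.028, 0, 0, 0, -0.006, 10],
  ],
)

```text
clock: 13.55
position: [0.5693, -0.0615, 0.0788]
ee_rot: [-139.7, 89.7, 49.1]
wrist_force: [2.5, -16.0, 1.0]
width: 0.272
```

Run:
```python
from h import *
s=st()
```

```text
t 13.55 p [ 0.5693 -0.0615  0.0788] F [  2.48 -15.97   0.99] M [-4.32 -0.67  0.11] w 23.7 jaw -81.17 xaxis [ 0.003  0.004 -1.   ] q [ 27.  24. -30. 101.  14.  58. -90.]
```

play_rows(
  targets=[
    [0, -0.02, 0, 0, 0, -0.003, 10],
    [0, -0.012, 0, 0, 0, 0, 10],
    [0, -0.006, 0, 0, 0, 0, 10],
    [0, -0.005, 0, 0, 0, 0, 10],
  ],
)

```text
clock: 13.95
position: [0.5693, -0.0616, 0.0788]
ee_rot: [-152.7, 89.7, 36.1]
wrist_force: [2.3, -6.7, 3.4]
width: 0.271
```

Run:
```python
from h import *
s=st()
```

```text
t 13.95 p [ 0.5693 -0.0616  0.0788] F [ 2.28 -6.7   3.44] M [-2.13 -0.35  0.17] w 23.6 jaw -81.2 xaxis [ 0.004  0.003 -1.   ] q [ 27.  24. -30. 101.  14.  58. -90.]
```

play_rows(
  targets=[
    [0, -0.005, 0, 0, 0, 0, 30],
    [0, -0.003, 0, 0, 0, 0, 38],
    [0, -0.002, 0, 0, 0, 0, 44],
    [0, 0, 0, 0, 0, 0, 44],
    [0, 0, 0, 0, 0, 0, 44],
    [0, 0, 0, 0, 0, 0, 44],
  ],
)

```text
clock: 14.55
position: [0.5692, -0.0613, 0.0786]
ee_rot: [-146.2, 89.8, 42.6]
wrist_force: [0.2, 0.3, 0.4]
width: 0.503
```

Run:
```python
from h import *
s=st()
```

```text
t 14.55 p [ 0.5692 -0.0613  0.0786] F [0.22 0.26 0.37] M [-0.04  0.01 -0.05] w 43.8 jaw -81.18 xaxis [ 0.003  0.003 -1.   ] q [ 27.  24. -30. 101.  14.  58. -90.]
```

play_rows(
  targets=[
    [-0.05, 0, 0, 0, 0, 0, 44],
    [-0.2, 0, 0, 0, 0, 0, 44],
    [-0.45, 0, 0, 0, 0, 0, 44],
    [-0.7, 0, 0, 0, 0, 0, 60],
    [-0.95, 0, 0, 0, 0, 0, 87],
    [-0.95, 0, 0, 0, 0, 0, 87],
  ],
)

```text
clock: 15.15
position: [0.5712, -0.0614, 0.2273]
ee_rot: [179.5, 89.3, 8.3]
wrist_force: [0.7, -0.4, 0.5]
width: 0.696
```

play_rows(
  targets=[
    [0, 0.3, 0.1, 0.03, 0, 0, 87],
    [0, 0.6, 0.2, 0.06, 0, 0, 87],
    [0, 0.98, 0.3, 0.1, 0, 0, 87],
    [0, 0.98, 0.3, 0.119, 0, 0, 87],
    [0, 0.98, 0.3, 0.119, 0, 0, 87],
  ],
)

```text
clock: 15.65
position: [0.5484, -0.216, 0.2265]
ee_rot: [-159.7, 89.3, 7.4]
wrist_force: [0.1, 1.0, -1.1]
width: 0.994
```

Run:
```python
from h import *
s=st(); go([.4698,-.3683,.16],-102.5,s)
c=camera("top"); np.savez("top5.npz",**c); 
d=camera("scene"); np.savez("scene5.npz",**d)
a=cv2.resize(c["frame"][125:225,200:350],(600,400),interpolation=cv2.INTER_CUBIC)
cv2.imwrite("pics/t5.png",a)
```

```text
t 15.65 p [ 0.5484 -0.216   0.2265] F [ 0.07  0.99 -1.06] M [0.09 0.02 0.06] w 86.5 jaw -102.88 xaxis [ 0.011  0.001 -1.   ] q [ 37.  16. -24.  90.   7.  74. -91.]
shift [0.4357 1.1084 0.2895] turn [-0.0021 -0.0034  0.0013] turn deg [-0.4 -0.6  0.2]
```

View pics/t5.png

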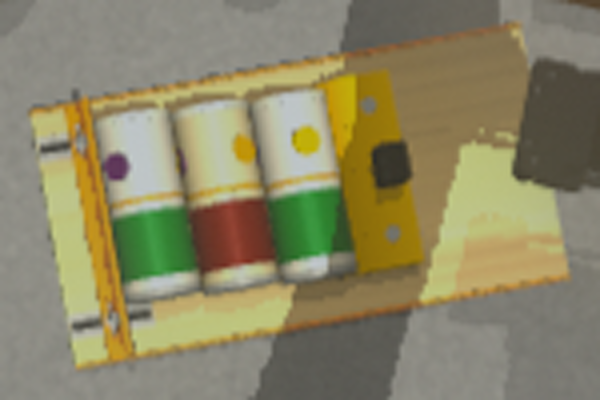

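The row and chock look tight and parallel, with the chock upright and free and its grip at (391,163). Check with fits.

```bash
cat >> h.py <<'E'
from scipy.optimize import least_squares
def row(c,ang=8.9):
    W=pts(c); z=W[...,2]; a=np.radians(ang); ex=np.array([np.cos(a),np.sin(a)]);ey=np.array([-ex[1],ex[0]])
    O=np.array([.5577,-.015]); X=(W[...,:2]-O)@ex; Y=(W[...,:2]-O)@ey
    out={}
    for n,y0 in(("a",.137),("b",.077),("c",.017)):
        p=np.array([y0,0.,.045])
        for k in range(4):
            q=(abs(X)<.065)&(abs(Y-p[0])<.022)&(z>.055)&(z<.09); x,y,h=X[q],Y[q],z[q]
            f=lambda p:np.hypot((y-p[0]-p[1]*x)*np.cos(p[1]),h-p[2])-.0293
            p=least_squares(f,p,loss="soft_l1",f_scale=.001).x
        q=(abs(X)<.09)&(abs(Y-p[0]-p[1]*X)<.015)&(z>.06)&(z<.09)
        e=np.percentile(X[q],[.7,99.3]); out[n]=(p[0],e.mean()); print(n,"y",p[0].round(4),"ang",(ang+np.degrees(np.arctan(p[1]))).round(2),"z",p[2].round(4),"x ends",e.round(4),"world",(O+e.mean()*ex+(p[0]+p[1]*e.mean())*ey).round(4))
    return O,ex,ey
E
python3 - <<'E'
from h import *
c=dict(np.load("top5.npz")); O,ex,ey=row(c)
W=pts(c);z=W[...,2]; q=np.zeros(z.shape,bool); q[140:200,280:312]=1
P=W[q&(z>.078)&(z<.105)]; r=cv2.minAreaRect((P[:,:2]*1000).astype(np.float32)); print("grip",r, "board",(np.array(r[0])/1000-O)@np.c_[ex,ey])
E
```

```text
a y 0.1371 ang 9.44 z 0.0454 x ends [-0.0624  0.0763] world [0.5434 0.1216]
b y 0.0777 ang 9.36 z 0.0456 x ends [-0.0658  0.0728] world [0.5491 0.0623]
c y 0.0177 ang 8.66 z 0.0459 x ends [-0.0687  0.0703] world [0.5557 0.0026]
grip ((535.5532836914062, -41.11881637573242), (64.81346130371094, 98.03826904296875), 88.71932983398438) board [-0.02592092 -0.02237802]
```

play_rows(
  targets=[
    [0.1, 0.3, 0.08, 0, -0.0034, 0.0013, 87],
    [0.2, 0.6, 0.18, 0, -0.0034, 0.0013, 87],
    [0.3, 0.9, 0.289, -0.002, -0.0034, 0.0013, 87],
    [0.43, 0.98, 0.289, -0.002, -0.0034, 0.0013, 87],
    [0.43, 0.98, 0.289, -0.002, -0.0034, 0.0013, 87],
  ],
)

```text
clock: 16.25
position: [0.4747, -0.3462, 0.1584]
ee_rot: [-38.0, 89.8, 129.9]
wrist_force: [-0.7, 0.2, -0.2]
width: 0.996
```

Run:
```python
from h import *
s=st(); go([.4698,-.3683,.041],-102.5,s)
```

```text
t 16.25 p [ 0.4747 -0.3462  0.1584] F [-0.75  0.24 -0.17] M [0.1  0.06 0.05] w 86.7 jaw -102.03 xaxis [-0.003  0.003 -1.   ] q [ 48.  19. -19.  95.   7.  67. -75.]
shift [ 0.7826  0.1531 -0.0016] turn [0.0026 0.0011 0.0008] turn deg [0.5 0.2 0.1]
```

play_rows(
  targets=[
    [0.0, 0.153, -0.002, 0.0026, 0.001, 0.001, 87],
    [0.2, 0.153, -0.002, 0.0026, 0.001, 0.001, 87],
    [0.45, 0.153, -0.002, 0.0026, 0.001, 0.001, 87],
    [0.65, 0.153, -0.002, 0.0026, 0.001, 0.001, 87],
    [0.75, 0.153, -0.002, 0.0026, 0.001, 0.001, 87],
    [0.783, 0.153, -0.002, 0.0026, 0.001, 0.001, 87],
    [0.783, 0.153, -0.002, 0.0026, 0.001, 0.001, 87],
    [0.783, 0.153, -0.002, 0.0026, 0.001, 0.001, 87],
  ],
)

```text
clock: 17.05
position: [0.4711, -0.3686, 0.0427]
ee_rot: [146.5, 89.9, -46.0]
wrist_force: [0.4, -0.3, -0.4]
width: 0.999
```

Run:
```python
from h import *
s=st(); go([.4698,-.3683,.041],-102.5,s)
```

```text
t 17.05 p [ 0.4711 -0.3686  0.0427] F [ 0.39 -0.35 -0.39] M [0.05 0.05 0.04] w 86.9 jaw -102.46 xaxis [ 0.002 -0.002 -1.   ] q [ 48.  28. -18.  99.  10.  55. -76.]
shift [0.0112 0.     0.0089] turn [ 0.0002 -0.0007 -0.0005] turn deg [ 0.  -0.1 -0.1]
```

Centred. Close with moderate force.

play_rows(
  targets=[
    [0.005, 0, 0.009, 0, 0, 0, 50],
    [0.005, 0, 0.009, 0, 0, 0, 50],
    [0.005, 0, 0.009, 0, 0, 0, 50],
    [0.005, 0, 0.009, 0, 0, 0, 50],
    [0.005, 0, 0.009, 0, 0, 0, 50],
    [0.005, 0, 0.009, 0, 0, 0, 50],
    [0.005, 0, 0.009, 0, 0, 0, 50],
    [0.005, 0, 0.009, 0, 0, 0, 50],
  ],
  grip_force=30,
)

```text
clock: 17.85
position: [0.4698, -0.3686, 0.0421]
ee_rot: [142.4, 89.8, -50.1]
wrist_force: [-0.8, -0.7, 2.7]
width: 0.664
```

play_rows(
  targets=[
    [-0.05, 0, 0, 0, 0, 0, 50],
    [-0.15, 0, 0, 0, 0, 0, 50],
    [-0.35, 0, 0, 0, 0, 0, 50],
    [-0.6, 0, 0, 0, 0, 0, 50],
    [-0.85, 0, 0, 0, 0, 0, 50],
    [-0.98, 0, 0, 0, 0, 0, 50],
    [-0.98, 0, 0, 0, 0, 0, 50],
  ],
)

```text
clock: 18.55
position: [0.471, -0.3688, 0.1933]
ee_rot: [151.9, 89.5, -40.6]
wrist_force: [0.5, 0.0, -3.3]
width: 0.667
```

Run:
```python
from h import *
s=st(); go([.5523,.0333,.19],-80.8,s)
```

```text
t 18.55 p [ 0.471  -0.3688  0.1933] F [ 0.53  0.04 -3.29] M [-0.02 -0.01 -0.  ] w 58.0 jaw -102.45 xaxis [ 0.007 -0.006 -1.   ] q [ 49.  18. -19.  92.   6.  71. -73.]
shift [ 0.0101 -2.7346  0.0489] turn [-0.1203 -0.0022 -0.0018] turn deg [-21.7  -0.4  -0.3]
```

play_rows(
  targets=[
    [0.01, -0.2, 0, -0.03, -0.002, -0.002, 50],
    [0.01, -0.45, 0, -0.06, -0.002, -0.002, 50],
    [0.01, -0.7, 0.01, -0.09, -0.002, -0.002, 50],
    [0.01, -0.93, 0.02, -0.12, -0.002, -0.002, 50],
    [0.01, -0.93, 0.02, -0.12, -0.002, -0.002, 50],
  ],
)

```text
clock: 19.05
position: [0.499, -0.2256, 0.1903]
ee_rot: [-98.1, 89.8, 91.7]
wrist_force: [0.6, -0.2, -3.1]
width: 0.669
```

Run:
```python
from h import *
s=st(); go([.5523,.0333,.19],-80.8,s)
```

```text
t 19.05 p [ 0.499  -0.2256  0.1903] F [ 0.64 -0.22 -3.11] M [ 0.01 -0.03  0.  ] w 58.2 jaw -80.23 xaxis [-0.     0.003 -1.   ] q [ 43.  14. -27.  98.   6.  70. -65.]
shift [ 0.0079 -1.6409 -0.643 ] turn [ 0.0032 -0.0002  0.0011] turn deg [ 0.6 -0.   0.2]
```

play_rows(
  targets=[
    [0, -0.2, -0.1, 0.003, 0, 0.001, 50],
    [0, -0.45, -0.2, 0.003, 0, 0.001, 50],
    [0, -0.7, -0.28, 0.003, 0, 0.001, 50],
    [0, -0.9, -0.35, 0.003, 0, 0.001, 50],
  ],
)

```text
clock: 19.45
position: [0.5272, -0.0813, 0.1897]
ee_rot: [-53.7, 89.9, 135.6]
wrist_force: [0.7, -0.0, -2.5]
width: 0.664
```

Run:
```python
from h import *
s=st(); go([.5523,.0333,.15],-80.8,s)
```

```text
t 19.45 p [ 0.5272 -0.0813  0.1897] F [ 0.66 -0.03 -2.49] M [-0.   -0.02  0.03] w 57.7 jaw -80.72 xaxis [-0.001  0.001 -1.   ] q [ 33.  12. -32. 100.   7.  69. -82.]
shift [ 0.2657 -0.7268 -0.2883] turn [0.0004 0.0003 0.0004] turn deg [0.1 0.1 0.1]
```

play_rows(
  targets=[
    [0, -0.2, -0.1, 0, 0, 0, 50],
    [0, -0.4, -0.2, 0, 0, 0, 50],
    [0, -0.6, -0.29, 0, 0, 0, 50],
    [0.1, -0.727, -0.29, 0, 0, 0, 50],
    [0.2, -0.727, -0.29, 0, 0, 0, 50],
    [0.266, -0.727, -0.29, 0, 0, 0, 50],
    [0.266, -0.727, -0.29, 0, 0, 0, 50],
    [0.266, -0.727, -0.29, 0, 0, 0, 50],
  ],
)

```text
clock: 20.25
position: [0.5525, 0.0321, 0.1498]
ee_rot: [-37.6, 89.9, 151.6]
wrist_force: [-1.0, 0.5, -3.6]
width: 0.667
```

Run:
```python
from h import *
s=st(); go([.5523,.0333,.11],-80.8,s)
d=camera("top"); c=camera("scene"); W=pts(d); 
cv2.imwrite("pics/s6.png",np.hstack([cv2.resize(c["frame"][185:270,155:320],None,fx=2.4,fy=4,interpolation=cv2.INTER_CUBIC)]))
np.savez("scene6.npz",**c)
# held tin end extents, from scene view points above row
W=pts(c); P=W[185:270,155:320].reshape(-1,3); P=P[(P[:,2]>.1)&(P[:,2]<.15)]
a=np.radians(9.1); ex=np.array([np.cos(a),np.sin(a)]);ey=np.array([-ex[1],ex[0]]); q=(P[:,:2]-[.5577,-.015])
X,Y=q@ex,q@ey; m=(abs(Y-.0485)<.03)
print(len(P),np.percentile(X[m],[1,50,99]).round(4),np.percentile(Y[m],[1,50,99]).round(4))
```

```text
t 20.25 p [0.5525 0.0321 0.1498] F [-1.05  0.46 -3.61] M [ 0.   -0.    0.01] w 58.0 jaw -80.83 xaxis [-0.002  0.001 -1.   ] q [ 22.  18. -35. 100.  11.  66. -97.]
shift [ 2.652e-01 -7.500e-03 -2.000e-04] turn [-0.0002  0.0005  0.0004] turn deg [-0.   0.1  0.1]
537 [0.0114 0.0703 0.2188] [0.0187 0.0397 0.0779]
```

View pics/s6.png

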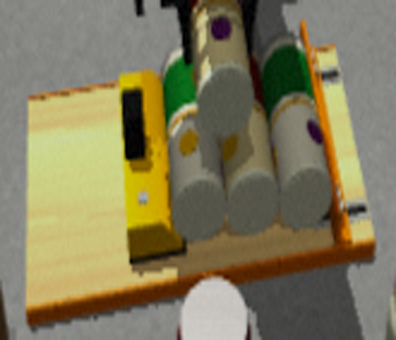

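The scene view shows the held tin end (225,95) above the hollow between tins c (197,205) and b (250,205). It is level and parallel to them. Descend.

play_rows(
  targets=[
    [0.08, -0.0075, 0, 0, 0, 0, 50],
    [0.16, -0.0075, 0, 0, 0, 0, 50],
    [0.22, -0.0075, 0, 0, 0, 0, 50],
    [0.25, -0.0075, 0, 0, 0, 0, 50],
    [0.265, -0.0075, 0, 0, 0, 0, 50],
    [0.265, -0.0075, 0, 0, 0, 0, 50],
  ],
)

```text
clock: 20.95
position: [0.5527, 0.0338, 0.1105]
ee_rot: [-66.8, 89.9, 122.4]
wrist_force: [0.4, 0.1, -3.7]
width: 0.665
```

play_rows(
  targets=[
    [0.008, 0, 0, 0, 0, 0, 50],
    [0.016, 0, 0, 0, 0, 0, 50],
    [0.016, 0, 0, 0, 0, 0, 50],
  ],
)

```text
clock: 21.25
position: [0.5528, 0.0338, 0.1082]
ee_rot: [-74.2, 89.9, 115.0]
wrist_force: [-0.2, 0.5, -3.1]
width: 0.668
```

Run:
```python
from h import *
s=st(); go([.5523,.0333,.105],-80.8,s)
```

```text
t 21.25 p [0.5528 0.0338 0.1082] F [-0.24  0.45 -3.1 ] M [-0.01 -0.   -0.01] w 58.1 jaw -80.8 xaxis [-0.001  0.001 -1.   ] q [ 21.  21. -35. 102.  13.  61. -99.]
shift [0.0213 0.003  0.0036] turn [0.     0.0001 0.0004] turn deg [0.  0.  0.1]
```

Expected contact near 0.105. Feel on down in small steps.

play_rows(
  targets=[
    [0.006, 0, 0, 0, 0, 0, 50],
    [0.012, 0, 0, 0, 0, 0, 50],
    [0.012, 0, 0, 0, 0, 0, 50],
  ],
)

```text
clock: 21.55
position: [0.5527, 0.0338, 0.1063]
ee_rot: [-69.4, 89.9, 119.8]
wrist_force: [-0.1, 0.6, -3.5]
width: 0.664
```

play_rows(
  targets=[
    [0.004, 0, 0, 0, 0, 0, 50],
    [0.008, 0, 0, 0, 0, 0, 50],
    [0.008, 0, 0, 0, 0, 0, 50],
  ],
)

```text
clock: 21.85
position: [0.5531, 0.0335, 0.1054]
ee_rot: [-106.4, 90.0, 82.8]
wrist_force: [0.7, -1.7, 0.6]
width: 0.666
```

play_rows(
  targets=[
    [0.001, 0.004, 0, 0, 0, 0, 50],
    [0.003, 0.007, 0, 0, 0, 0, 50],
    [0.003, 0.007, 0, 0, 0, 0, 50],
  ],
)

```text
clock: 22.15
position: [0.5533, 0.0326, 0.1051]
ee_rot: [-112.6, 89.9, 76.6]
wrist_force: [-0.6, 0.9, -0.2]
width: 0.667
```

Run:
```python
from h import *
s=st()
```

```text
t 22.15 p [0.5533 0.0326 0.1051] F [-0.62  0.88 -0.23] M [ 0.09  0.   -0.08] w 58.0 jaw -80.81 xaxis [ 0.     0.001 -1.   ] q [ 21.  21. -35. 102.  13.  61. -99.]
```

play_rows(
  targets=[
    [0.003, -0.001, 0, 0, 0, 0, 50],
    [0.007, -0.002, 0, 0, 0, 0, 50],
    [0.007, -0.002, 0, 0, 0, 0, 50],
    [0.007, -0.002, 0, 0, 0, 0, 50],
  ],
)

```text
clock: 22.55
position: [0.5537, 0.0327, 0.1048]
ee_rot: [-166.5, 89.9, 22.7]
wrist_force: [-3.2, -2.8, 6.7]
width: 0.662
```

Run:
```python
from h import *
s=st()
```

```text
t 22.55 p [0.5537 0.0327 0.1048] F [-3.24 -2.79  6.74] M [-0.35  0.45 -0.17] w 57.6 jaw -80.83 xaxis [ 0.001  0.001 -1.   ] q [ 21.  21. -35. 102.  13.  61. -99.]
```

play_rows(
  targets=[
    [0.005, 0.002, 0, 0, 0, 0, 50],
    [0.004, 0.003, 0, 0, 0, 0, 50],
    [0.004, 0.003, 0, 0, 0, 0, 50],
    [0.004, 0.003, 0, 0, 0, 0, 50],
  ],
)

```text
clock: 22.95
position: [0.5541, 0.0326, 0.1049]
ee_rot: [-169.6, 89.9, 19.6]
wrist_force: [-1.3, 0.3, 6.4]
width: 0.668
```

Run:
```python
from h import *
s=st()
```

```text
t 22.95 p [0.5541 0.0326 0.1049] F [-1.25  0.32  6.42] M [ 0.05  0.39 -0.2 ] w 58.1 jaw -80.83 xaxis [ 0.002  0.001 -1.   ] q [ 21.  21. -35. 102.  13.  61. -99.]
```

Balanced: about 10 N up and nearly no side force, so it bears on both. Release gently.

play_rows(
  targets=[
    [0.002, 0, 0, 0, 0, 0, 57],
    [0.001, 0, 0, 0, 0, 0, 59],
    [0, 0, 0, 0, 0, 0, 62],
    [0, 0, 0, 0, 0, 0, 66],
    [0, 0, 0, 0, 0, 0, 72],
    [0, 0, 0, 0, 0, 0, 80],
    [0, 0, 0, 0, 0, 0, 80],
    [0, 0, 0, 0, 0, 0, 80],
  ],
)

```text
clock: 23.75
position: [0.5541, 0.0326, 0.1049]
ee_rot: [-168.7, 89.9, 20.4]
wrist_force: [-1.0, 1.2, -0.5]
width: 0.906
```

Run:
```python
from h import *
s=st()
```

```text
t 23.75 p [0.5541 0.0326 0.1049] F [-1.01  1.25 -0.52] M [0.06 0.03 0.02] w 78.8 jaw -80.83 xaxis [ 0.002  0.001 -1.   ] q [ 21.  21. -35. 102.  13.  61. -99.]
```

play_rows(
  targets=[
    [-0.05, 0, 0, 0, 0, 0, 80],
    [-0.15, 0, 0, 0, 0, 0, 80],
    [-0.35, 0, 0, 0, 0, 0, 80],
    [-0.6, 0, 0, 0, 0, 0, 80],
    [-0.9, 0, 0, 0, 0, 0, 80],
    [-0.9, 0, 0, 0, 0, 0, 80],
  ],
)

```text
clock: 24.35
position: [0.5565, 0.0334, 0.2475]
ee_rot: [175.0, 89.3, 4.1]
wrist_force: [1.0, 0.8, -0.6]
width: 0.919
```

play_rows(
  targets=[
    [-0.2, 0.3, 0, 0, 0, 0, 80],
    [-0.4, 0.6, 0.1, 0, 0, 0, 80],
    [-0.4, 0.95, 0.2, 0, 0, 0, 80],
    [-0.4, 0.95, 0.3, 0, 0, 0, 80],
    [-0.4, 0.95, 0.3, 0, 0, 0, 80],
  ],
)

```text
clock: 24.85
position: [0.5327, -0.1187, 0.3085]
ee_rot: [166.9, 89.2, -4.2]
wrist_force: [1.2, 0.6, 0.5]
width: 0.918
```

play_rows(
  targets=[
    [0, 0.3, 0, 0, 0, 0, 80],
    [0, 0.6, 0, 0, 0, 0, 80],
    [0, 0.95, 0, 0, 0, 0, 80],
    [0, 0.95, 0, 0, 0, 0, 80],
    [0, 0.95, 0, 0, 0, 0, 80],
  ],
)

```text
clock: 25.35
position: [0.5547, -0.26, 0.3089]
ee_rot: [170.9, 89.2, -0.4]
wrist_force: [-0.0, 0.8, -0.1]
width: 0.917
```

Run:
```python
from h import *
s=st(); c=camera("top"); d=camera("scene"); np.savez("top7.npz",**c)
a=cv2.resize(c["frame"][125:225,200:350],(600,400),interpolation=cv2.INTER_CUBIC)
b=cv2.resize(d["frame"][190:265,155:315],(600,281)[:2],interpolation=cv2.INTER_CUBIC)
cv2.imwrite("pics/f7.png",np.vstack([a[:310],b]))
W=pts(c);z=W[...,2];O=np.array([.5577,-.015]);an=np.radians(9.1);ex=np.array([np.cos(an),np.sin(an)]);ey=np.array([-ex[1],ex[0]])
X=(W[...,:2]-O)@ex;Y=(W[...,:2]-O)@ey
p=np.array([.048,0,.097])
for k in range(4):
    q=(abs(X)<.06)&(abs(Y-p[0])<.02)&(z>.107)&(z<.14);x,y,h=X[q],Y[q],z[q]
    p=least_squares(lambda p:np.hypot(y-p[0]-p[1]*x,h-p[2])-.0293,p,loss="soft_l1",f_scale=.001).x
q=(abs(X)<.09)&(abs(Y-p[0])<.015)&(z>.11);print("top y",p[0].round(4),"ang",9.1+np.degrees(p[1]),"z",p[2].round(4),"x ends",np.percentile(X[q],[.7,99.3]).round(4))
# tin a, chock top now vs before
for f in ("top5.npz","top7.npz"):
    W=pts(dict(np.load(f)));z=W[...,2];X=(W[...,:2]-O)@ex;Y=(W[...,:2]-O)@ey
    g=(abs(X)<.03)&(Y<-.02)&(Y>-.08)&(z>.08)&(z<.1); print(f,"grip",np.median(X[g]).round(4),np.median(Y[g]).round(4),g.sum())
    p=np.array([.137,0,.045])
    q=(abs(X)<.065)&(abs(Y-.137)<.02)&(z>.055)&(z<.09);x,y,h=X[q],Y[q],z[q]
    print("a",least_squares(lambda p:np.hypot(y-p[0]-p[1]*x,h-p[2])-.0293,p,loss="soft_l1",f_scale=.001).x.round(4))
```

```text
t 25.35 p [ 0.5547 -0.26    0.3089] F [-0.03  0.76 -0.14] M [ 0.09  0.02 -0.04] w 79.8 jaw -81.24 xaxis [ 0.014 -0.    -1.   ] q [ 41.  17. -26.  79.   7.  84. -65.]
top y 0.047 ang 8.604672419396419 z 0.0975 x ends [-0.0661  0.0731]
top5.npz grip 0.0036 -0.0474 86
a [0.1369 0.0025 0.0454]
top7.npz grip 0.0041 -0.0479 85
a [0.1376 0.0185 0.0456]
```

View pics/f7.png

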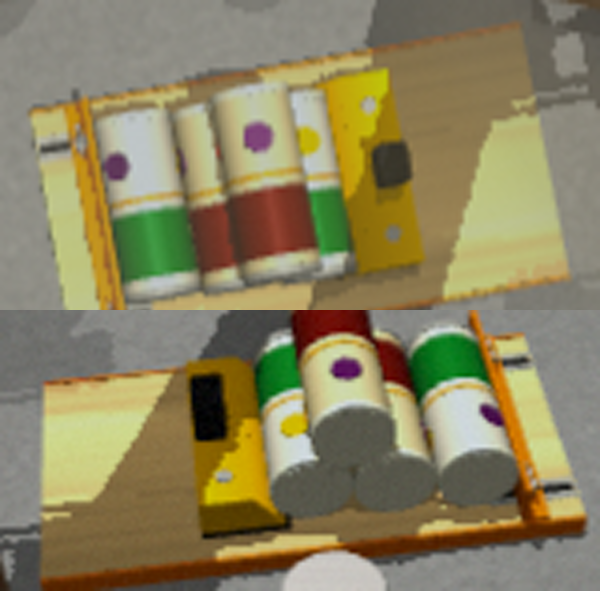

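The stack is stable: the top tin sits in the hollow with its axis at z 97.5 mm, and the chock grip moved no more than 0.5 mm between the two fits. Hand in.

```bash
python3 -c "
from rig import close_job; print(close_job())"
```

```text
the job is handed in; nothing more can be done
None
```

The job is done and handed in at about 25 s of robot time, but no verdict came back.

- **Row and chock:** I pushed the three tins against the stop with the yellow chock and pressed it home with about 16 N at the wrist. I eased off to about 7 N and let go, with no movement seen.
- **Top tin:** I set it in the hollow between tins b and c. It bore with about 10 N and almost no side force before I let go.

**Last camera checks:**

| Check | Measured | Allowed |
|---|---|---|
| Row spacing, tins a–b and b–c (before stacking) | 59.4 and 60.0 mm | – |
| Tin_a from chock origin | about 167 mm | 164.1–172.6 mm |
| Tin_top axis height above the table | 97.5 mm | 93–101 mm |
| Tin_top from chock origin | about 76 mm | 72.1–84.1 mm |
| Tin_top middle from tin_c's, along the row | about 3 mm | 30 mm |
| Chock shift after release | no more than 0.5 mm (camera noise) | – |

**One disagreement:** the last fit of tin_a read about 1° more angle than before stacking. In the last picture tin_a looks straight against the stop. The stacked tin overlaps part of the view there, so I put it down to that; it is still inside the 2.3° limit.

I did not remeasure the jar, can and small carton; the gripper's path did not come near them.

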